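Lift the cutter disc out of its nest with the cam lever and hold it up

TASK

The amber bottle of marking fluid has been left standing in the path of the lever of the green lift-out fixture: stand it upright in the bare-metal drip tray and let go of it. Then swing the black-knobbed lever down towards the robot until it is level, where its cam lifts the steel disc to its highest point (further down the disc sinks again), and keep hold of it there: the lever springs back when let go, so finish while still holding it level, so that a workmate can take the disc off. Let only the lever move the disc, never the gripper, and leave everything else on the bench where it is.

Things in the scene. Friction and masses are not known exactly. Their poses are not given: they have to be found in the camera images.
- fixture: Green cast lift-out fixture, fixed to the bench. Origin: centre of its underside, on the bench. Base plate 150 (x) x 130 (y) x 12 mm; two green cheeks, together 92 (x) x 104 (y) mm, carry a 112 x 112 mm steel nest plate (top at 112 mm) with four dark locating blocks round the disc, up to 122 mm. Its z is up, its -x side faces roughly to the robot; the lever is on its -y side.
- cam_lever (a joint): Lever angle about the fixture's cross shaft, rad. 0: rest, about upright (0.08 past vertical, leaning to the fixture's +x); grows as it swings over and down to the fixture's -x (towards the robot). 1.65: level, the cam's highest point, disc 12 mm up; beyond, to the stop at 1.95, the disc sinks again. A spring pulls it back to 0 from everywhere; moving or holding it takes 2 to 5 N at the knob.
- knob_center (a point): Centre of the black ball knob, 28 mm across, at the end of the lever, 120 mm from the shaft. At rest it is about 182 mm above the bench, with the lever level 62 mm.
- shaft_center (a point): Point on the shaft's axis in the lever's plane: 70 mm to the fixture's -y from its middle, 62 mm above the bench. The axis runs along the fixture's y, so the knob moves in the upright plane through this point along the fixture's x. Turns with the fixture, not with the lever.
- lever_arm: The lever itself: hub 30 mm across, 16 mm thick on the shaft, a steel rod 11 mm thick and the ball knob. Origin at the shaft centre; turns with the lever. At rest the rod points along 0.079 x + 0.997 z of this frame.
- disc: Bright steel cutter disc lying in the nest: flange 84 mm across and 12 mm thick with a bevelled rim, octagonal hub 46 mm across, 26 mm high in all, with a 26 mm bore; 0.55 kg. Origin: centre of its underside, 117 mm above the bench while lowered and 129 mm at the highest lift; z up.
- fluid_bottle: Loose amber bottle with a black cap and a pale label, 48 mm across the round body, 98 mm high: straight up to 68 mm, then a shoulder and a cap 26 mm across; about 0.16 kg. Origin: centre of its underside. At the start it stands on the bench below the lever's sweep, about 115 mm from the shaft on the robot's side.
- drip_tray: Shallow bare-metal (aluminium) drip tray, 200 (x) x 160 (y) x 28 mm high, walls and floor 4 mm thick, fixed; on the left or on the right of the fixture. Origin: centre of its underside, on the bench. The red oil can stands in its +x half; the -x half is free.
- oil_can: Red oil can, 54 mm across, 118 mm high with its spout, loose in the drip tray. Origin: centre of its underside. To be left alone.
- parts_tray: Blue plastic parts tray, 200 (x) x 160 (y) x 40 mm, fixed, on the other side of the fixture. Origin: centre of its underside. Not the place for the bottle.
- finished_disc: Darker disc of the same shape lying in the -x half of the blue parts tray. Origin: centre of its underside. To be left alone.
- caliper: Dial caliper lying on the bench, 235 mm long (its x), with a yellow dial; 18 mm high. Origin: middle of its underside. To be left alone.
- cutters: Side cutters with red handles lying flat, 150 mm long (its x), 17 mm high. Origin: near the middle, on the bench. To be left alone.
- deburr_tool: Yellow-handled deburring tool lying on the bench, 120 mm long (its x). To be left alone.
- finished_disc_b: Another such darker disc in the blue parts tray's +x half. Origin: centre of its underside. To be left alone.
Things that resemble listed ones, but are neither listed nor needed, are in the scene too. Of the things like the fluid_bottle, leave any that is pink or turquoise; of the rest the smaller one is meant.

How it is judged:
On the way, in this order (a step that is already met when the one before it is completed fails the run):
1. the bottle stands upright in the drip tray, let go (x of fluid_bottle in the frame of drip_tray between -0.095 and 0.095 m and y of fluid_bottle in the frame of drip_tray between -0.075 and 0.075 m and z of fluid_bottle in the frame of drip_tray below 0.01 m and angle between fluid_bottle's own z axis and vertical below 0.15 rad and contact force between each of the arm, the fingers and fluid_bottle below 0.1 N and linear speed of fluid_bottle below 0.03 m/s), for 0.3 s.
2. the lever is level and the disc at its highest (value of joint cam_lever between 1.45 and 1.85 rad and z of disc in the frame of fixture above 0.1275 m), for 0.5 s.
At the end, for the whole second after the job is handed in: The robot holds the lever (contact above 0.5 N), still, level within 0.2 rad (joint 1.45 to 1.85); the disc lies flat and centred on the ejector within 1.5 mm of its highest; the bottle stands upright (within 0.15 rad) on the drip tray's floor, released, at rest (all of step 1 and all of step 2 and z of disc in the frame of fixture below 0.1315 m and angle between disc's own z axis and vertical below 0.08 rad and horizontal distance between disc and fixture below 0.006 m and velocity of joint cam_lever between -0.1 and 0.1 rad/s and contact force between any of the fingers, the arm and lever_arm above 0.5 N); the arm keeps its last pose, push and grip.
It fails at once if the bottle is tipped over (angle between fluid_bottle's own z axis and vertical above 0.7 rad).
It fails at once if the gripper or arm touches the disc (contact force between any of the fingers, the arm and disc above 1 N).
It fails at once if the oil can, finished disc, dial caliper, side cutters, yellow deburring tool, second finished disc: one is disturbed (moved more than 30 mm) (distance of any of oil_can, finished_disc, caliper, cutters, deburr_tool, finished_disc_b from where it was at the start of the episode above 0.03 m).
It also fails if it takes over 58 s, if anything falls off the work surface, if the arm or the gripper's body presses on something with over 40 N, if the wrist force passes 120 N, or if a joint passes its speed limit or range.

ROBOT

A 6-joint arm with a two-finger parallel gripper is mounted at the origin on the work surface. World frame = base frame: x ahead of the robot, y to its left, z up, the work surface at z = 0. Lengths are in m, angles in rad, forces in N, time in s.
With the tool pointing down it reaches from about 0.35 to 0.775 m from the base axis. Payload 7.3 kg.
Tool frame: the origin (TCP) lies on the centre line of the jaws, within the pads' length; the fingertips stand 14 mm ahead of it and the grasp point (between the pads) lies 5 mm behind it; z points along the fingers, y is the direction in which the jaws open and shut (so a half turn about z gives the same grasp; the last joint's range is limited). The gripper opens to 92 mm and grips with 3 to 60 N. Pads are 19 mm wide; open, the fingers measure 130 mm over their backs; the gripper's body (75 mm by 190 mm) begins 47 mm behind the grasp point.
Start: joints at [1.037, 0.342, 1.524, -0, 1.275, -0.146], TCP at [0.199, 0.486, 0.241] pointing down, gripper open.
Joint ranges: [-2.53, 2.53], [-0.77, 2.02], [0.04, 2.7], [-1, 4.14], [0.28, 2.66], [-3.11, 3.11]. Speed limits (rad/s): [2.57, 2.57, 3.14, 3.14, 3.14, 3.14].

INTERFACE

Orientations are given as [roll, pitch, yaw] about the fixed x, y, z axes, in that order (R = Rz(yaw) Ry(pitch) Rx(roll)).
In Python, from cell import telemetry, cams, robot gives the robot as it stands.
- The arm moves only by the tool servo_tool, never from a script. Its argument "targets" is text: rows parted by semicolons, each of 4 numbers parted by spaces: the shift along the tool's x, y, z in mm, then the turn about the tool's z in rad. In form: x y z yaw; .... A call has 1 to 20 rows; each row shifts and turns the pose as measured when the row begins, along the tool's axes as they then stand; what a row does not reach is not made up. A row lasts 1/8 s, in which the tool goes at most 62.5 mm and 10.7 degrees, less where a joint would pass 70% of its speed; a pose out of reach is approached as far as the arm can. A call with a gripper value outside its range is refused whole. "hand" is the opening, from 0 (shut) to 1 (fully open), set as the call begins (left out, the last holds). The fingers move at their own pace and stop on an object; "squeeze" is the grip in N (left out, the last holds). Time passes only in rows, so rows that do not move let the fingers close. It gives the time, the measured TCP pose, the force and the opening at its end, in the units of the state.
- telemetry.observe(): the state, without advancing time (a new reading comes with each control period).
- cams.read_camera(name): name is "scene" or "side" or "wrist"; returns a dict with "color" (480x640x3 uint8, red, green, blue), "K" (3x3 intrinsics, pixels), "R" (3x3) and "t" (3): a world point X has camera coordinates R X + t. Camera axes: x right, y down, z forward; pixel columns grow to the right and rows downward; lengths in m; the calibration is good to about 2 mm. A picture is of the moment at which its call begins. There is no depth.
- robot.hand_in(): hands the job in, once; it reports no verdict.
Trained networks look in a picture, given as the dict that the camera call returned (one of the last four; its "shot" number tells which), for a name from the list of things; names that differ only in an ending like _2 or _b are one class to them, and where a whole thing is asked for, a point or a joint stands for the part that bears it (a point fixed in the world has none). Each returns a list of dicts, best first, with "score" (0 to 1); they miss things now and then, are a little off and sometimes report something else, mostly with a low value. They report only what shows in the picture. A call takes as long as a camera call. They do not tell look-alikes from the thing itself.
- cams.cut_out(picture, query): "region" (480x640 bool, what is visible of it) and "extent" ([centre column, centre row, width, height] in pixels, round what is visible of it).
The state is a dict: "time": time; "qpos": joint angles; "qvel": joint speeds; "joint_efforts": joint torques, N m; "tool_pos": TCP position; "tool_rot": TCP orientation; "contact_force": force on the tool from outside, world axes, zero at the start; "torque": the same for the moment, N m; "opening": finger opening in m.
Only numpy, scipy, OpenCV 4.12 (cv2) and the standard library are available. Lean on these libraries where they do the work, as an engineer would, in place of code of your own. Each camera call takes 0.05 s, during which the arm holds its last target.

## Working session

There is one attempt and no reset: what is moved stays moved. The work goes in short steps, Python scripts to look and compute and a tool call to move; the robot and the scene stay as the last step left them, time stands still between calls to the robot, and variables do not carry over. Pictures are saved under pics/ and viewed, and the job is handed in when it is done.

Besides the shell and the picture viewer there is one more tool, called after "Emit:" as name(argument=value, ...), one argument or row to a line, values as JSON. servo_tool: Moves the arm, as the interface text tells. Its arguments: {"type":"object","properties":{"targets":{"type":"string"},"hand":{"type":"number"},"squeeze":{"type":"number"}},"required":["targets"]}

```bash
ls; mkdir -p pics; python3 - <<'E'
from cell import telemetry,cams,robot
import cv2,pickle
s=telemetry.observe(); print(s)
for n in ["scene","side","wrist"]:
    p=cams.read_camera(n); cv2.imwrite(f"pics/{n}0.png",p["color"][:,:,::-1]); pickle.dump(p,open(f"pics/{n}0.pkl","wb"))
    print(n,p["K"].tolist(),p["R"].tolist(),p["t"].tolist())
    for q in ["fluid_bottle","fixture","drip_tray","knob_center","oil_can"]:
        print(q,[(round(d["score"],2),[round(float(v)) for v in d["extent"]]) for d in cams.cut_out(p,q)])
E
```

```text
pics
{'time': 0.0, 'qpos': array([ 1.03703644e+00,  3.42698102e-01,  1.52503593e+00,  3.35771789e-06,
        1.27539583e+00, -1.45984077e-01]), 'qvel': array([ 0.00050534, -0.0005567 , -0.00068752,  0.0006837 , -0.00069814,
       -0.00060356]), 'joint_efforts': array([-1.41966043e-04, -4.31243312e+01, -2.44220889e+01,  7.19633955e-02,
        5.57232206e-02, -7.24821189e-05]), 'tool_pos': array([0.19828644, 0.48568895, 0.24005113]), 'tool_rot': array([-3.14007226e+00, -2.26788313e-04,  2.75381569e+00]), 'contact_force': array([-0.39402829,  0.57414293,  0.25011108]), 'torque': array([ 0.01444873,  0.01865584, -0.00254421]), 'opening': 0.09205707329827129}
scene [[443.42955187568526, 0.0, 323.35607706607755], [0.0, 443.42955187568526, 236.0729124260225], [0.0, 0.0, 1.0]] [[-0.6358564907208825, 0.7718068925388576, 0.0008023949380461074], [0.47020703258059215, 0.3882061277048578, -0.7925915397757874], [-0.612039107998728, -0.5035971833141166, -0.6097524147046978]] [0.33872914406839444, -0.17369672081456297, 1.426463458216512]
fluid_bottle [(0.84, [321, 202, 23, 47]), (0.72, [313, 222,
[... 700 characters left out ...]
32, 298, 18, 35]), (0.39, [368, 264, 19, 50])]
fixture [(0.83, [351, 268, 67, 71]), (0.6, [331, 298, 15, 34])]
drip_tray [(0.77, [245, 221, 80, 56]), (0.58, [366, 263, 12, 48])]
knob_center [(0.75, [365, 264, 18, 49])]
oil_can [(0.9, [263, 212, 16, 25])]
wrist [[343.05270472322826, 0.0, 317.52962756408834], [0.0, 343.05270472322826, 233.30673772104467], [0.0, 0.0, 1.0]] [[0.37820845308873435, 0.9257204561285182, -5.583400533923221e-05], [0.893345583133248, -0.3649656986283646, 0.2621711424261422], [0.24267681205369698, -0.09920522128355588, -0.9650213930071898]] [-0.5255643438794795, -0.032733080013261986, 0.38983346325669826]
fluid_bottle []
fixture []
drip_tray []
knob_center []
oil_can []
```

View pics/scene0.png

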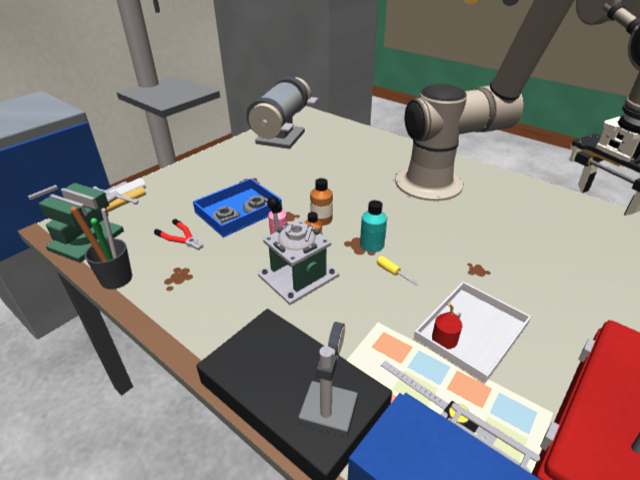

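View pics/side0.png

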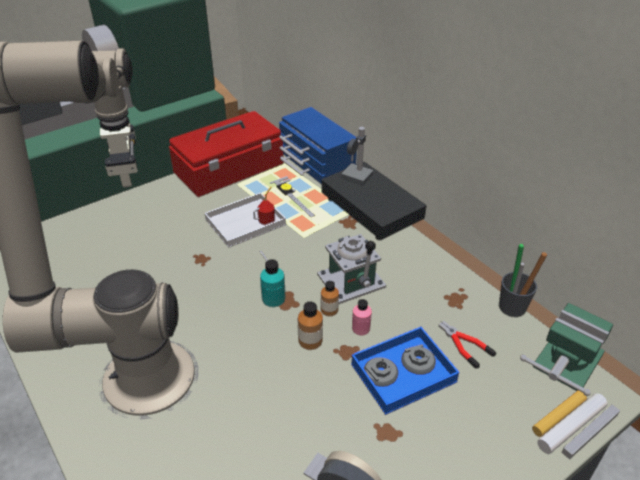

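```bash
python3 - <<'E'
import cv2
a=cv2.imread("pics/scene0.png")[140:320,220:420]; cv2.imwrite("pics/sc_crop.png",cv2.resize(a,None,fx=3.3,fy=3.3,interpolation=2))
a=cv2.imread("pics/side0.png")[190:370,250:450]; cv2.imwrite("pics/si_crop.png",cv2.resize(a,None,fx=3.3,fy=3.3,interpolation=2))
E
```

```text
(no output)
```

View pics/sc_crop.png

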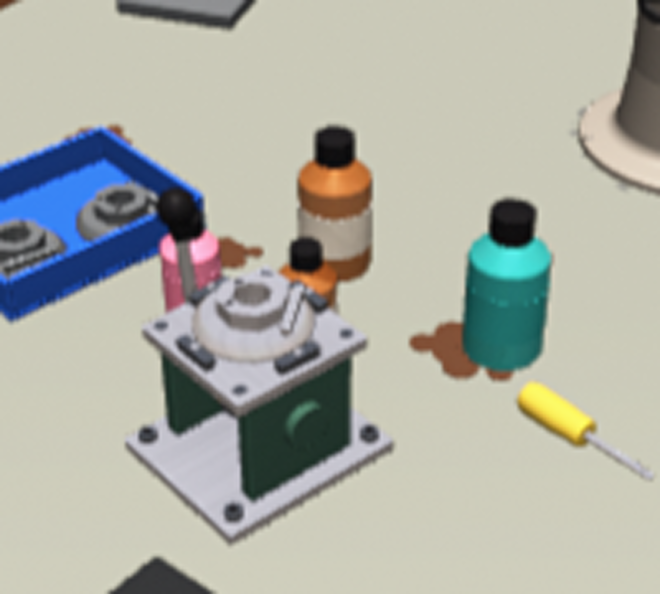

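View pics/si_crop.png

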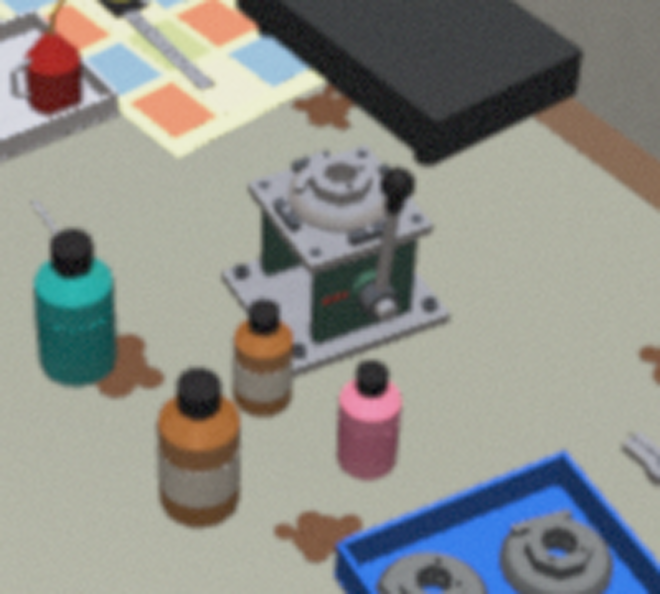

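```bash
python3 - <<'E'
import cv2
a=cv2.imread("pics/scene0.png")[270:390,400:545]; cv2.imwrite("pics/sc_tray.png",cv2.resize(a,None,fx=4,fy=4,interpolation=2))
a=cv2.imread("pics/side0.png")[180:260,190:300]; cv2.imwrite("pics/si_tray.png",cv2.resize(a,None,fx=5,fy=5,interpolation=2))
E
cat > h.py <<'E'
import pickle,numpy as np,cv2
from scipy.optimize import least_squares
def ld(n): return pickle.load(open(f"pics/{n}.pkl","rb"))
def proj(p,X):
    X=np.atleast_2d(X); c=X@np.array(p["R"]).T+np.array(p["t"]); u=c@np.array(p["K"]).T; return u[:,:2]/u[:,2:]
def tri(ps,uv):
    f=lambda X: np.concatenate([(proj(p,X)[0]-u) for p,u in zip(ps,uv)])
    r=least_squares(f,[0.5,0,0.05]); return r.x,np.abs(r.fun).max()
def ray(p,uv,z):
    R=np.array(p["R"]);t=np.array(p["t"]);C=-R.T@t;d=R.T@np.linalg.inv(p["K"])@[uv[0],uv[1],1];return C+d*(z-C[2])/d[2]
def posefit(ps,L,U,x0):
    # L list per picture of local pts, U of pixels; pose x,y,yaw
    def f(v):
        c,s=np.cos(v[2]),np.sin(v[2]);R=np.array([[c,-s,0],[s,c,0],[0,0,1]])
        return np.concatenate([(proj(p,np.array(l)@R.T+[v[0],v[1],0])-u).ravel() for p,l,u in zip(ps,L,U)])
    r=least_squares(f,x0,loss='soft_l1'); return r.x,r.fun.reshape(-1,2)
E
python3 - <<'E'
from h import *
s,d=ld("scene0"),ld("side0")
S=lambda a,b:(a/3.3+220,b/3.3+140); D=lambda a,b:(a/3.3+250,b/3.3+190)
h=.056;z=.112
P={'pp':[h,h,z],'mp':[-h,h,z],'mm':[-h,-h,z],'pm':[h,-h,z]}
B={'pp':[.075,.065,.012],'mp':[-.075,.065,.012],'mm':[-.075,-.065,.012],'pm':[.075,-.065,.012]}
L1=[P['pm'],P['pp'],P['mp'],B['pm'],B['pp'],B['mp']];U1=[S(143,330),S(240,407),S(367,343),S(127,440),S(232,535),S(393,443)]
L2=[P['mp'],P['pp'],P['pm'],P['mm'],B['mp'],B['pm']];U2=[D(248,186),D(360,150),D(432,227),D(315,265),D(222,275),D(447,317)]
v,r=posefit([s,d],[L1,L2],[np.array(U1),np.array(U2)],[.5,0,0]);print("fixture",v,np.round(r,1).tolist())
c,sn=np.cos(v[2]),np.sin(v[2])
print("knob",tri([s,d],[S(179,209),D(398,184)]))
print("knob pred rest", v[0]+c*.0095+sn*.07, v[1]+sn*.0095-c*.07)
print("small", tri([s,d],[S(306,243),D(264,308)]))
print("big cap", tri([s,d],[S(335,135),D(199,380)]))
print("pink cap", tri([s,d],[S(179,190),D(372,370)]),)
print("teal cap", tri([s,d],[S(513,208),D(71,240)]),)
E
```

```text
fixture [ 0.59521924 -0.02589482 -0.16318797] [[-0.8, -2.1], [0.1, -1.2], [0.7, -3.2], [-1.2, -1.2], [0.2, -0.4], [0.7, -2.3], [-0.4, -2.0], [1.6, -2.9], [0.8, -2.1], [-0.8, -0.7], [-0.3, -2.0], [1.3, -2.5]]
knob (array([ 0.59257165, -0.09553304,  0.17895366]), np.float64(0.2908153625539285))
knob pred rest 0.5932205060742424 -0.09650824131758279
small (array([ 0.4789619 , -0.07869568,  0.0975726 ]), np.float64(0.08380294340361161))
big cap (array([ 0.37801757, -0.13345104,  0.12591401]), np.float64(0.14535924095133623))
pink cap (array([ 0.49839326, -0.18968063,  0.1098946 ]), np.float64(1.110505977163939))
teal cap (array([0.38184742, 0.04253399, 0.13105077]), np.float64(0.2630469092641192))
```

View pics/sc_tray.png

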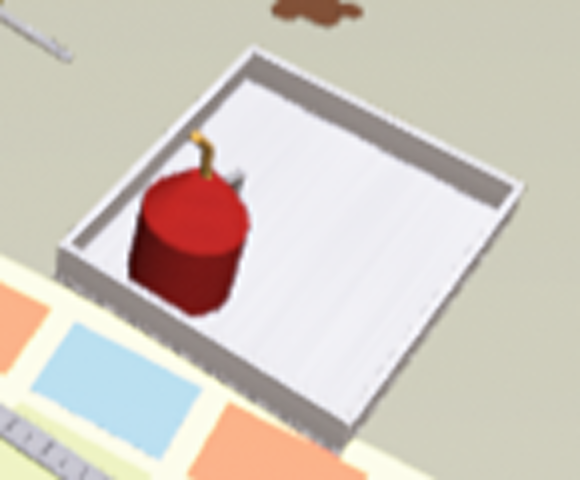

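View pics/si_tray.png

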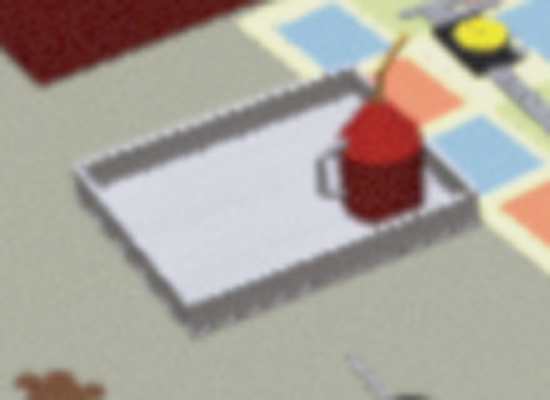

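```bash
python3 - <<'E'
from h import *
s,d=ld("scene0"),ld("side0")
S=lambda a,b:(a/4+400,b/4+270); D=lambda a,b:(a/5+190,b/5+180)
z=.028
# scene: top=-x-y? 
P={k:[a*.1,b*.08,z] for k,a,b in [('pp',1,1),('mp',-1,1),('mm',-1,-1),('pm',1,-1)]}
U1=[S(253,48),S(524,187),S(350,428),S(62,243)]
U2=[D(188,312),D(78,172),D(352,70),D(478,197)]
for p,U in((s,U1),(d,U2)): print([ray(p,u,z).round(3).tolist() for u in U])
L=[P['mm'],P['mp'],P['pp'],P['pm']]
v,r=posefit([s,d],[L,L],[np.array(U1),np.array(U2)],[.5,.3,-.1]);print("tray",v,np.round(r,1).tolist())
for l in ([-.05,0],[-.04,-.01]):
  c,sn=np.cos(v[2]),np.sin(v[2]);print(v[0]+c*l[0]-sn*l[1],v[1]+sn*l[0]+c*l[1])
print("can",tri([s,d],[S(195,225),D(384,140)]))
E
```

```text
[[0.393, 0.301, 0.028], [0.4, 0.458, 0.028], [0.6, 0.447, 0.028], [0.588, 0.289, 0.028]]
[[0.383, 0.29, 0.028], [0.394, 0.446, 0.028], [0.588, 0.437, 0.028], [0.58, 0.28, 0.028]]
tray [ 0.49304217  0.37263845 -0.05646666] [[-0.1, -1.3], [0.7, -0.6], [0.4, -0.9], [-0.9, -0.5], [0.3, -2.3], [-0.9, -2.4], [0.8, -2.5], [0.9, -2.1]]
0.4431218602218637 0.3754602829941086
0.45254155547783503 0.36491185461426784
can (array([0.55178815, 0.34091717, 0.04719281]), np.float64(0.12027610734293148))
```

Emit:
servo_tool(
  targets="0 0 0 -0.1; 0 0 0 -0.1; -30 -40 0 0; -32 -42 0 0; -32 -42 0 0; -32 -42 0 0; -32 -42 0 0; -32 -42 0 0; -32 -42 0 0; -32 -42 0 0; -32 -42 0 0; -32 -42 0 0; -32 -42 0 0; 0 0 0 0; 0 0 0 0",
  hand=1,
  squeeze=15,
)

```text
time: 2.78
tool_pos: [0.4692, -0.0446, 0.2418]
tool_rot: [3.137, 0.007, 2.962]
contact_force: [0.2, 0.8, -0.0]
opening: 0.0917
```

```bash
cat >> h.py <<'E'
def snap(n,tag,qs=()):
    from cell import cams
    p=cams.read_camera(n); cv2.imwrite(f"pics/{tag}.png",p["color"][:,:,::-1]); pickle.dump(p,open(f"pics/{tag}.pkl","wb"))
    for q in qs: print(q,[(round(d["score"],2),[round(float(v),1) for v in d["extent"]]) for d in cams.cut_out(p,q)])
    return p
def togo(target,yaw=None):
    from cell import telemetry
    from scipy.spatial.transform import Rotation as Ro
    s=telemetry.observe(); M=Ro.from_euler('xyz',s["tool_rot"]).as_matrix()
    print("t",round(s["time"],2),"pos",s["tool_pos"].round(4),"rot",s["tool_rot"].round(3),"F",s["contact_force"].round(1),"togo mm",(M.T@(np.array(target)-s["tool_pos"])*1000).round(1))
E
python3 - <<'E'
from h import *
p=snap("wrist","w1",["fluid_bottle","knob_center"])
print(proj(p,[[.479,-.0787,.0975],[.5932,-.0965,.182]]))
togo([.479,-.0787,.11])
E
```

```text
fluid_bottle [(0.93, [284.8, 226.1, 51.8, 56.8]), (0.84, [195.6, 260.4, 62.5, 54.8]), (0.82, [396.1, 96.3, 91.4, 83.4]), (0.59, [194.8, 131.0, 99.5, 75.8])]
knob_center [(0.77, [286.0, 354.6, 21.0, 37.2])]
[[279.90059053 240.80452433]
 [276.73480026 426.00985929]]
t 2.92 pos [ 0.4692 -0.0438  0.2421] rot [3.138 0.008 2.964] F [ 0.6  0.3 -0.1] togo mm [-14.8 -33.1 132.1]
```

View pics/w1.png

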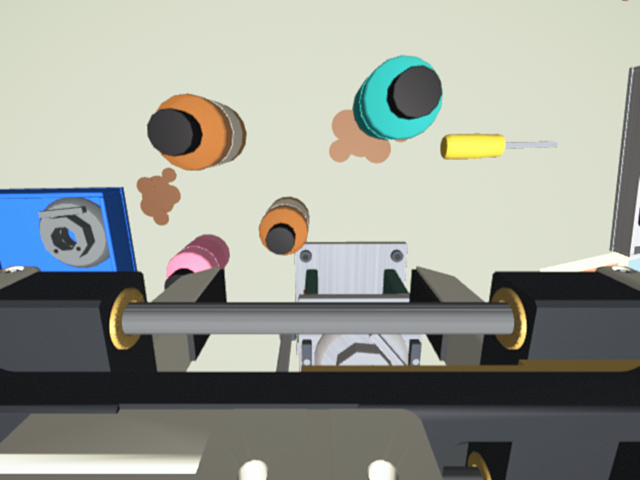

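Emit:
servo_tool(
  targets="-15 -34 0 0; 0 0 0 0; -1 -2 40 0; 0 0 40 0; 0 0 20 0; 0 0 0 0",
)

```text
time: 3.68
tool_pos: [0.4788, -0.0747, 0.1417]
tool_rot: [3.136, 0.011, 2.973]
contact_force: [0.4, -0.4, 0.0]
opening: 0.0918
```

```bash
python3 - <<'E'
from h import *
togo([.479,-.0787,.057])
p=snap("wrist","w2")
snap("side","s2")
E
```

```text
t 3.67 pos [ 0.4788 -0.0747  0.1417] rot [3.136 0.011 2.973] F [ 0.4 -0.4  0. ] togo mm [ 0.  -4.4 84.7]
```

View pics/w2.png

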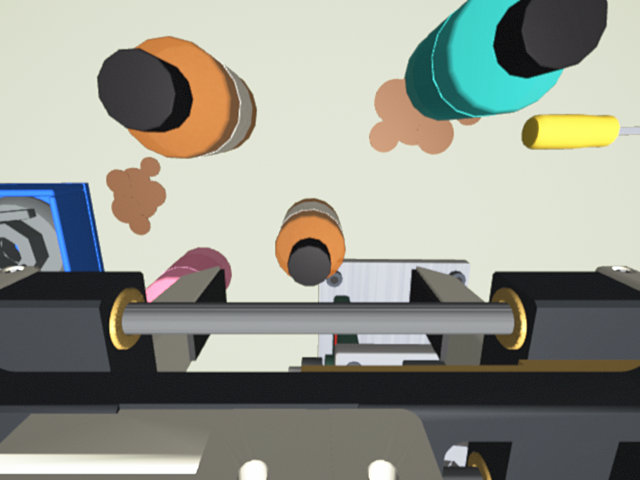

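View pics/s2.png

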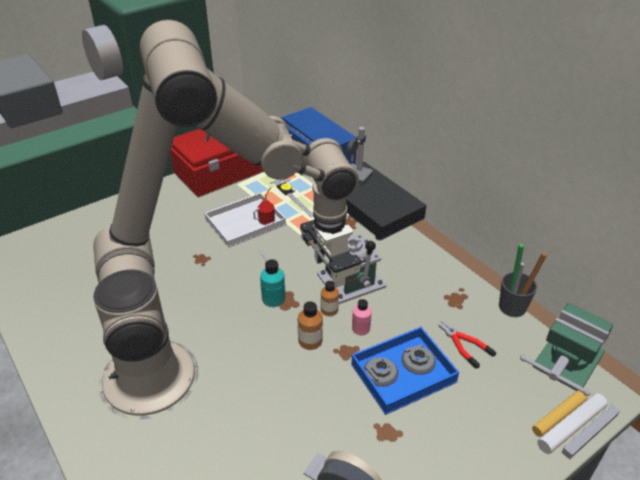

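```bash
python3 - <<'E'
from h import *
s=ld("s2")
print(proj(s,[[.4788,-.0747,.1417],[.4788,-.0747,.1557-.028]]), ray(ld("side0"),(362.7,302.1),.098), ray(ld("w1"),(180,282),.098))
E
python3 -c "
import cv2
a=cv2.imread('pics/s2.png')[190:370,250:450]; cv2.imwrite('pics/s2c.png',cv2.resize(a,None,fx=3.3,fy=3.3,interpolation=2))"
```

```text
[[329.35979824 269.91643359]
 [329.27454774 273.95498145]] [ 0.50423183 -0.17933251  0.098     ] [ 0.50071575 -0.17548309  0.098     ]
```

View pics/s2c.png

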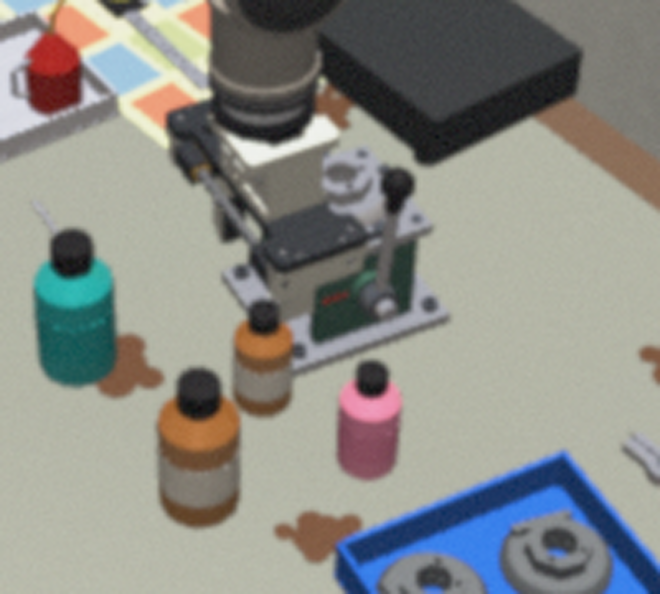

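Emit:
servo_tool(
  targets="0 -4 30 0; 0 -1 25 0; 0 0 15 0; 0 0 10 0; 0 0 2 0; 0 0 0 0",
)

```text
time: 4.53
tool_pos: [0.486, -0.0801, 0.0667]
tool_rot: [3.139, 0.03, 2.975]
contact_force: [0.5, 0.2, -0.5]
opening: 0.0918
```

```bash
python3 - <<'E'
from h import *
togo([.479,-.0787,.058])
E
```

```text
t 4.53 pos [ 0.486  -0.0801  0.0667] rot [3.139 0.03  2.975] F [ 0.5  0.2 -0.5] togo mm [7.4 0.2 8.5]
```

Emit:
servo_tool(
  targets="7 0 4 0; 1 0 4 0; 0 0 1 0; 0 0 0 0",
)

```text
time: 5.03
tool_pos: [0.4783, -0.0788, 0.058]
tool_rot: [3.139, 0.032, 2.975]
contact_force: [-0.4, -0.0, -0.2]
opening: 0.0919
```

```bash
python3 - <<'E'
from h import *
togo([.479,-.0787,.058])
E
```

```text
t 5.03 pos [ 0.4783 -0.0788  0.058 ] rot [3.139 0.032 2.975] F [-0.4 -0.  -0.2] togo mm [-0.6  0.2  0. ]
```

Emit:
servo_tool(
  targets="0 0 0 0; 0 0 0 0; 0 0 0 0; 0 0 0 0; 0 0 0 0; 0 0 0 0; 0 0 0 0; 0 0 0 0",
  hand=0.3,
  squeeze=20,
)

```text
time: 6.02
tool_pos: [0.4787, -0.0789, 0.0582]
tool_rot: [3.139, 0.032, 2.975]
contact_force: [-1.1, -0.2, -0.3]
opening: 0.0475
```

Emit:
servo_tool(
  targets="0 0 -20 0; 0 0 -40 0; 0 0 -50 0; 0 0 -50 0; 0 0 -10 0; 0 0 0 0",
)

```text
time: 6.78
tool_pos: [0.4715, -0.0779, 0.2308]
tool_rot: [3.138, 0.026, 2.975]
contact_force: [0.0, -0.5, -1.7]
opening: 0.0474
```

```bash
python3 - <<'E'
from h import *
togo([.443,.375,.21])
from cell import telemetry;print(telemetry.observe()["opening"])
E
```

```text
t 6.78 pos [ 0.4715 -0.0779  0.2308] rot [3.138 0.026 2.975] F [ 0.  -0.5 -1.7] togo mm [103.6 441.9  19.6]
0.047389186926916946
```

Fz −1.7 N matches the bottle's weight.

Emit:
servo_tool(
  targets="8 30 0 0; 11 48 0 0; 11 48 0 0; 11 48 0 0; 11 48 0 0; 11 48 0 0; 11 48 0 0; 11 48 0 0; 11 48 0 0; 8 30 0 0; 0 0 0 0; 0 0 0 0",
)

```text
time: 8.28
tool_pos: [0.4331, 0.3879, 0.202]
tool_rot: [-3.125, -0.011, 2.972]
contact_force: [0.2, -0.2, -2.3]
opening: 0.0475
```

```bash
python3 - <<'E'
from h import *
togo([.443,.375,.2])
snap("scene","c3"); snap("side","s3")
E
```

```text
t 8.28 pos [0.4331 0.3879 0.202 ] rot [-3.125 -0.011  2.972] F [ 0.2 -0.2 -2.3] togo mm [-12.  -11.    2.1]
```

View pics/c3.png

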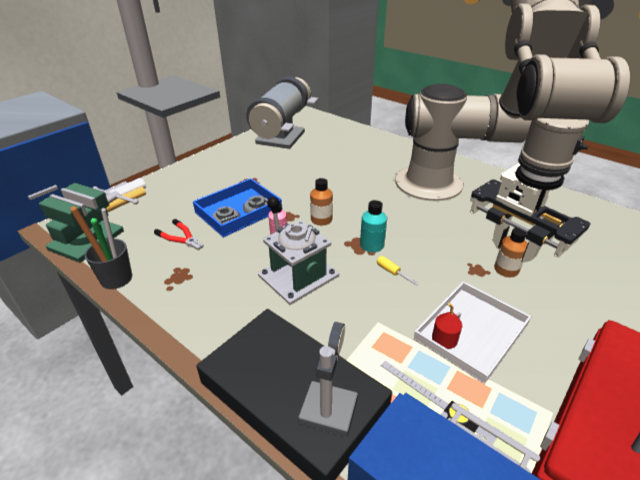

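Emit:
servo_tool(
  targets="-12 -11 20 0; 0 -1 40 0; 0 0 35 0; 0 0 15 0; 0 0 0 0",
)

```text
time: 9.0
tool_pos: [0.445, 0.3676, 0.0921]
tool_rot: [-3.128, -0.007, 2.965]
contact_force: [-0.4, -0.0, 0.3]
opening: 0.0468
```

```bash
python3 - <<'E'
from h import *
togo([.443,.375,.063])
E
```

```text
t 9.0 pos [0.445  0.3676 0.0921] rot [-3.128 -0.007  2.965] F [-0.4 -0.   0.3] togo mm [ 3.   7.3 29. ]
```

```bash
python3 - <<'E'
from h import *
from cell import telemetry
for i in range(3):
    print(telemetry.observe()["contact_force"]); p=snap(["scene","side","wrist"][i],["c4","s4","w4"][i])
a=cv2.imread("pics/c4.png")[220:400,400:600]; b=cv2.imread("pics/s4.png")[140:320,170:370]
cv2.imwrite("pics/cs4.png",cv2.resize(np.hstack([a,b]),None,fx=2,fy=2,interpolation=2))
E
```

```text
[-0.43654656 -0.02739408  0.25864744]
[ 0.05808599  0.72290365 -0.97231223]
[-0.21146655 -0.09948871 -0.77301967]
```

View pics/cs4.png

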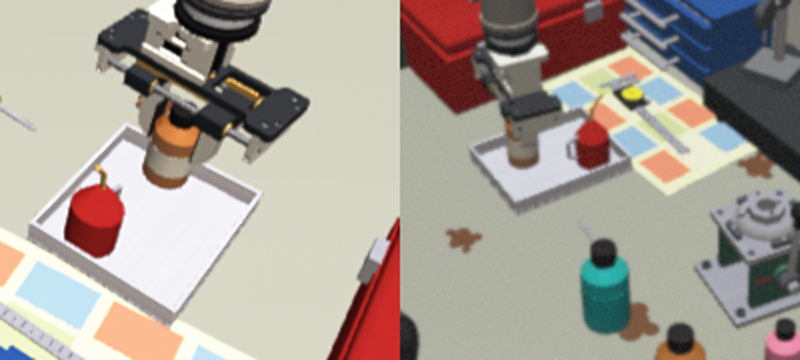

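View pics/w4.png

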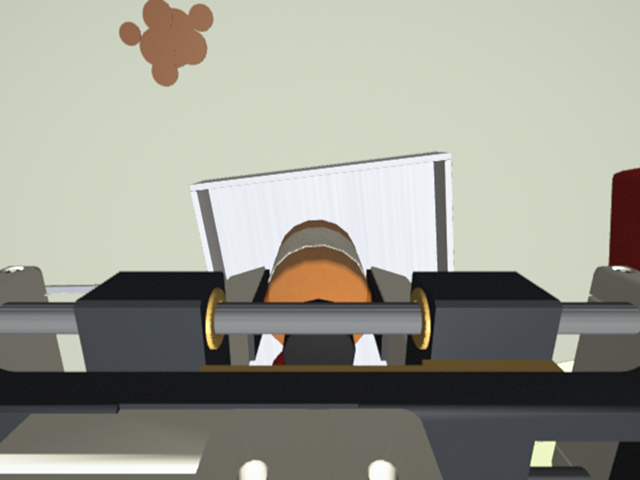

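Emit:
servo_tool(
  targets="2 5 10 0; 0 2 8 0; 0 0 5 0; 0 0 0 0",
)

```text
time: 9.65
tool_pos: [0.4456, 0.3773, 0.0712]
tool_rot: [-3.133, -0.002, 2.966]
contact_force: [0.7, -0.8, -0.6]
opening: 0.0474
```

```bash
python3 - <<'E'
from h import *
togo([.443,.375,.062])
E
```

```text
t 9.65 pos [0.4456 0.3773 0.0712] rot [-3.133e+00 -2.000e-03  2.966e+00] F [ 0.7 -0.8 -0.6] togo mm [ 2.1 -2.6  9.2]
```

Emit:
servo_tool(
  targets="0 0 4 0; 0 0 3 0; 0 0 2 0; 0 0 0 0",
)

```text
time: 10.15
tool_pos: [0.4458, 0.3773, 0.0628]
tool_rot: [-3.134, -0.001, 2.966]
contact_force: [-0.3, -1.0, -1.1]
opening: 0.0469
```

```bash
python3 - <<'E'
from h import *
from cell import cams
for i in range(3): togo([.443,.375,.062]); cams.read_camera("wrist")
E
```

```text
t 10.15 pos [0.4458 0.3773 0.0628] rot [-3.134e+00 -1.000e-03  2.966e+00] F [-0.3 -1.  -1.1] togo mm [ 2.3 -2.8  0.8]
t 10.2 pos [0.4458 0.3773 0.0627] rot [-3.134e+00 -1.000e-03  2.966e+00] F [ 0.1 -0.6  0.8] togo mm [ 2.3 -2.8  0.8]
t 10.25 pos [0.4458 0.3773 0.0627] rot [-3.134e+00 -1.000e-03  2.966e+00] F [0.1 0.3 1.6] togo mm [ 2.3 -2.8  0.7]
```

Nearly down; one more mm, then release and lift.

Emit:
servo_tool(
  targets="0 0 1.5 0; 0 0 0.5 0; 0 0 0 0; 0 0 0 0",
)

```text
time: 10.8
tool_pos: [0.4458, 0.3773, 0.0627]
tool_rot: [-3.134, -0.001, 2.966]
contact_force: [-0.9, -1.2, 1.4]
opening: 0.0471
```

Emit:
servo_tool(
  targets="0 0 0 0; 0 0 0 0; 0 0 0 0; 0 0 0 0; 0 0 0 0; 0 0 0 0; 0 0 0 0",
  hand=1,
)

```text
time: 11.68
tool_pos: [0.4461, 0.3775, 0.0621]
tool_rot: [-3.135, -0.0, 2.966]
contact_force: [0.1, 0.1, -0.3]
opening: 0.0918
```

Emit:
servo_tool(
  targets="0 0 -20 0; 0 0 -40 0; 0 0 -50 0; 0 0 -60 0; 0 0 -30 0; 0 0 0 0",
)

```text
time: 12.42
tool_pos: [0.4461, 0.3786, 0.2674]
tool_rot: [-3.133, -0.002, 2.966]
contact_force: [-0.4, 0.8, -1.8]
opening: 0.0918
```

```bash
python3 - <<'E'
from h import *
togo([.443,.375,.062])
p=snap("scene","c5",["fluid_bottle"]); snap("side","s5")
a=cv2.imread("pics/c5.png")[220:400,400:600]; b=cv2.imread("pics/s5.png")[140:320,170:370]
cv2.imwrite("pics/cs5.png",cv2.resize(np.hstack([a,b]),None,fx=2,fy=2,interpolation=2))
E
```

```text
t 12.43 pos [0.4461 0.3786 0.2674] rot [-3.133e+00 -2.000e-03  2.966e+00] F [-0.4  0.8 -1.8] togo mm [  2.   -2.4 205.5]
fluid_bottle [(0.89, [320.4, 202.2, 25.0, 47.9]), (0.77, [277.5, 220.2, 16.7, 30.5]), (0.69, [488.2, 305.7, 30.6, 42.8]), (0.61, [372.4, 226.6, 29.5, 54.5])]
```

View pics/cs5.png

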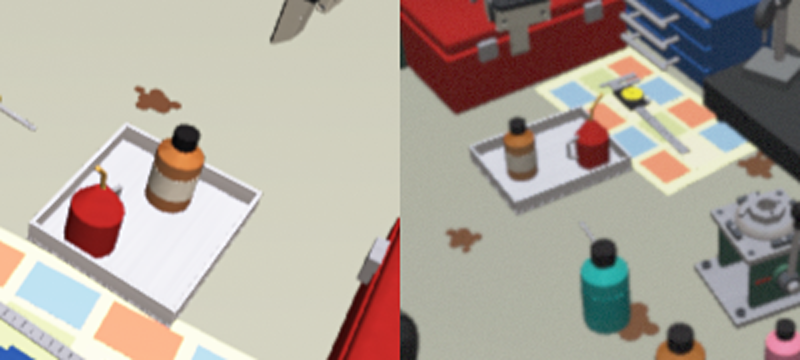

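Emit:
servo_tool(
  targets="-12 -25 0 0; -23 -44 0 0; -23 -44 0 0; -23 -44 0 0; -23 -44 0 0; -23 -44 0 0; -23 -44 0 0; -23 -44 0 0; -23 -44 0 0; -23 -44 0 0; -8 -15 0 0; 0 0 0 0; 0 0 0 0",
  hand=0.6,
)

```text
time: 14.2
tool_pos: [0.5877, -0.1043, 0.24]
tool_rot: [-3.12, -0.052, 2.969]
contact_force: [-0.1, -0.2, -0.2]
opening: 0.0553
```

```bash
python3 - <<'E'
from h import *
togo([.5929,-.096,.175])
p=snap("wrist","w6",["knob_center"])
print(proj(p,[.5929,-.096,.182]))
snap("side","s6")
E
```

```text
t 14.2 pos [ 0.5877 -0.1043  0.24  ] rot [-3.12  -0.052  2.969] F [-0.1 -0.2 -0.2] togo mm [-7.1 10.4 64.5]
knob_center []
[[333.02051686 267.80429597]]
```

View pics/w6.png

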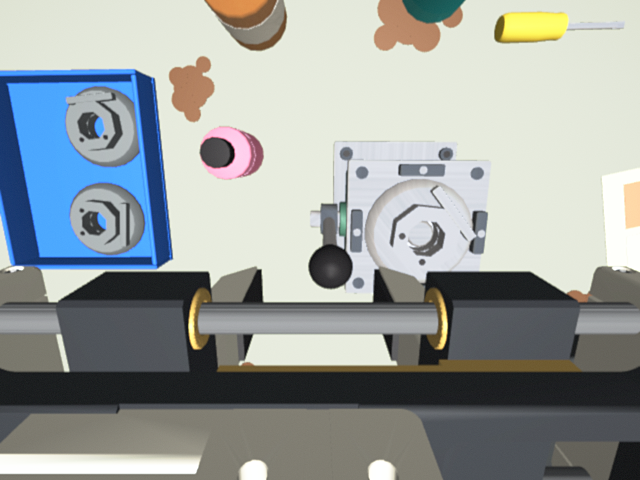

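View pics/s6.png

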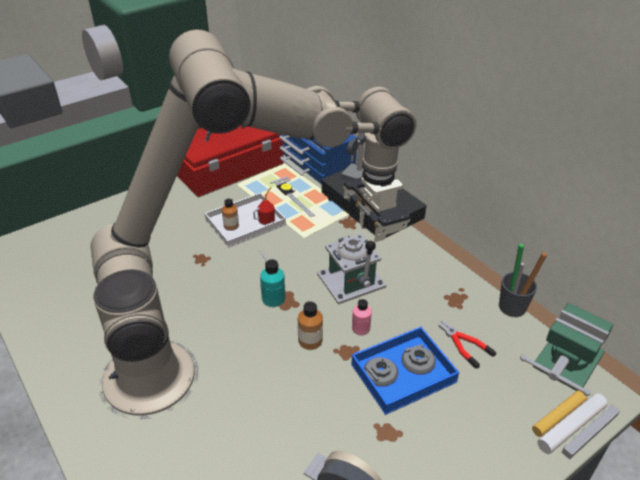

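```bash
python3 - <<'E'
from h import *
w=ld("w6")
a,b=ray(w,(348,162),.112),ray(w,(489,160),.112);print(a,b,np.arctan2(*(b-a)[:2])*-1,np.linalg.norm(b-a))
m=(a+b)/2;y=-np.arctan2((b-a)[0],(b-a)[1]);print("centre",m+.056*np.array([np.cos(y),np.sin(y),0]))
k=ray(w,(330.5,267),.182);print(k); togo([k[0],k[1],.175])
E
```

```text
[ 0.53178644 -0.07249609  0.112     ] [0.54895625 0.03553131 0.112     ] -0.1576209718200159 0.10938337680734685
centre [ 0.59567714 -0.02727266  0.112     ]
[ 0.59212197 -0.09746964  0.182     ]
t 14.35 pos [ 0.588  -0.1041  0.2409] rot [-3.12 -0.05  2.97] F [0.1 2.  0.4] togo mm [-6.2  8.7 65.4]
```

Emit:
servo_tool(
  targets="-6 9 0 0; 0 0 20 0; 0 0 20 0; 0 0 15 0; 0 0 0 0",
)

```text
time: 14.98
tool_pos: [0.5949, -0.0917, 0.1857]
tool_rot: [-3.12, -0.046, 2.975]
contact_force: [-0.3, -0.4, 0.1]
opening: 0.0551
```

```bash
python3 - <<'E'
from h import *
togo([.5925,-.097,.175])
E
```

```text
t 14.97 pos [ 0.5949 -0.0917  0.1857] rot [-3.12  -0.046  2.975] F [-0.3 -0.4  0.1] togo mm [ 0.9 -5.4 10.8]
```

Emit:
servo_tool(
  targets="1 -5 5 0; 0 0 5 0; 0 0 1 0; 0 0 0 0",
)

```text
time: 15.48
tool_pos: [0.5934, -0.0971, 0.176]
tool_rot: [-3.12, -0.042, 2.975]
contact_force: [0.3, -1.0, 0.2]
opening: 0.0551
```

```bash
python3 - <<'E'
from h import *
togo([.5925,-.097,.175])
snap("wrist","w7")
E
```

```text
t 15.47 pos [ 0.5934 -0.0971  0.176 ] rot [-3.12  -0.042  2.975] F [ 0.3 -1.   0.2] togo mm [ 0.9 -0.   1.1]
```

View pics/w7.png

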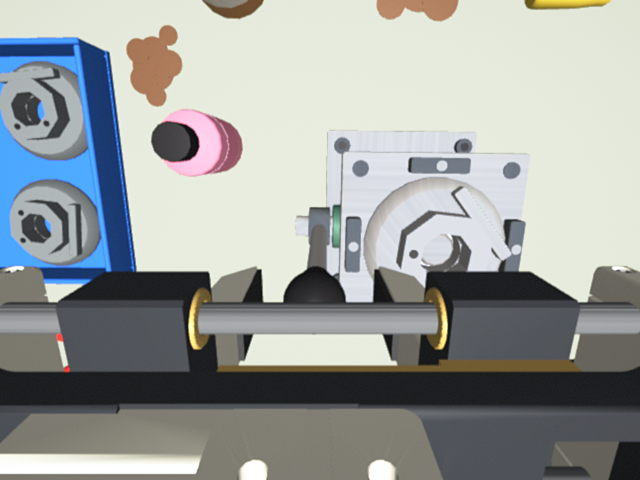

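Emit:
servo_tool(
  targets="0 0 0 0; 0 0 0 0; 0 0 0 0; 0 0 0 0; 0 0 0 0; 0 0 0 0",
  hand=0.15,
  squeeze=30,
)

```text
time: 16.27
tool_pos: [0.5934, -0.0986, 0.1765]
tool_rot: [-3.118, -0.042, 2.974]
contact_force: [0.5, -0.3, 0.4]
opening: 0.0262
```

```bash
cat >> h.py <<'E'
FX=np.array([.5955,-.0265]);FY=-.16
def knob(th,dz=-.006):
    a=th-.079; lx=-.12*np.sin(a); z=.062+.12*np.cos(a); c,s=np.cos(FY),np.sin(FY)
    return np.array([FX[0]+c*lx+s*.07, FX[1]+s*lx-c*.07, z+dz])
E
python3 - <<'E'
from h import *
togo(knob(0))
from cell import telemetry
from scipy.spatial.transform import Rotation as Ro
s=telemetry.observe(); M=Ro.from_euler('xyz',s["tool_rot"]).as_matrix()
P=[knob(t) for t in np.arange(0,1.66,.15)]
print(s["tool_pos"]-knob(0))
for a,b in zip(P,P[1:]): print((M.T@(b-a)*1000).round(1))
E
```

```text
t 16.27 pos [ 0.5934 -0.0986  0.1765] rot [-3.118 -0.042  2.974] F [ 0.5 -0.3  0.4] togo mm [-0.1  1.5  0.8]
[-0.00031012 -0.00144025  0.00086661]
[18.  -0.1  0.7]
[17.7 -0.1  3.4]
[17.  0.  6.]
[15.9  0.1  8.4]
[14.4  0.1 10.7]
[12.7  0.2 12.7]
[10.6  0.3 14.5]
[ 8.4  0.3 15.9]
[ 5.9  0.4 17. ]
[ 3.3  0.4 17.7]
[ 0.6  0.4 18. ]
```

Emit:
servo_tool(
  targets="9 0 0 0; 9 0 1 0; 9 0 1 0; 9 0 2 0; 9 0 3 0; 8 0 3 0; 8 0 4 0; 8 0 4 0; 0 0 0 0",
)

```text
time: 17.4
tool_pos: [0.5229, -0.0859, 0.1611]
tool_rot: [-3.119, -0.032, 2.975]
contact_force: [3.7, -0.3, -0.4]
opening: 0.0261
```

```bash
cat >> h.py <<'E'
def lev():
    from cell import telemetry
    from scipy.spatial.transform import Rotation as Ro
    s=telemetry.observe(); M=Ro.from_euler('xyz',s["tool_rot"]).as_matrix(); q=s["tool_pos"]
    ts=np.linspace(-.2,1.95,400); D=[np.linalg.norm(q-knob(t)) for t in ts]; th=ts[int(np.argmin(D))]
    print("t",round(s["time"],2),"rot",s["tool_rot"].round(3),"open",round(s["opening"],4),"F",s["contact_force"].round(1),"theta",round(th,3),"off arc",(M.T@(q-knob(th))*1000).round(1))
    for g in np.append(np.arange(th+.15,1.65,.15),1.65): print(round(g,2),(M.T@(knob(g)-q)*1000).round(1))
E
python3 - <<'E'
from h import *
lev()
E
```

```text
t 17.4 rot [-3.119 -0.032  2.975] open 0.0261 F [ 3.7 -0.3 -0.4] theta 0.614 off arc [ 1.2 -0.3 -1.8]
0.76 [13.3  0.4 12.6]
0.91 [25.9  0.6 25.4]
1.06 [36.5  0.9 39.9]
1.21 [44.8  1.1 55.9]
1.36 [50.6  1.5 72.9]
1.51 [53.8  1.9 90.6]
1.65 [ 54.4   2.2 106.9]
```

Emit:
servo_tool(
  targets="7 0 6 0; 7 0 6 0; 7 0 7 0; 6 0 7 0; 6 0 8 0; 5 0 8 0; 4 0 8 0; 0 0 0 0",
)

```text
time: 18.4
tool_pos: [0.4761, -0.0775, 0.1117]
tool_rot: [-3.121, -0.034, 2.975]
contact_force: [2.4, 1.9, 3.4]
opening: 0.0262
```

```bash
python3 - <<'E'
from h import *
lev()
E
```

```text
t 18.4 rot [-3.121 -0.034  2.975] open 0.0262 F [2.4 1.9 3.4] theta 1.179 off arc [ 2.8  0.5 -1.2]
1.33 [ 3.5 -0.2 18. ]
1.48 [ 7.3  0.1 35.6]
1.63 [ 8.4  0.4 53.6]
1.65 [ 8.3  0.5 56. ]
```

Emit:
servo_tool(
  targets="2 0 9 0; 2 0 9 0; 2 0 9 0; 1 0 9 0; 1 0 9 0; 0 0 6 0; 0 0 0 0; 0 0 0 0",
)

```text
time: 19.4
tool_pos: [0.4628, -0.0752, 0.0577]
tool_rot: [-3.123, -0.042, 2.975]
contact_force: [-0.2, 5.5, 2.5]
opening: 0.0265
```

```bash
python3 - <<'E'
from h import *
lev()
p=snap("scene","c8",["fluid_bottle"]); snap("side","s8")
a=cv2.imread("pics/c8.png")[140:320,220:420]; b=cv2.imread("pics/s8.png")[190:370,250:450]
cv2.imwrite("pics/cs8.png",cv2.resize(np.hstack([a,b]),None,fx=2,fy=2,interpolation=2))
E
```

```text
t 19.4 rot [-3.123 -0.042  2.975] open 0.0265 F [-0.2  5.5  2.5] theta 1.637 off arc [ 3.2  0.7 -0.1]
1.65 [-3.3 -0.7  1.6]
fluid_bottle [(0.91, [372.8, 226.5, 27.8, 56.0]), (0.87, [278.1, 218.8, 12.3, 33.8]), (0.67, [437.6, 403.1, 112.6, 83.2]), (0.59, [485.9, 306.0, 31.3, 47.2])]
```

View pics/cs8.png

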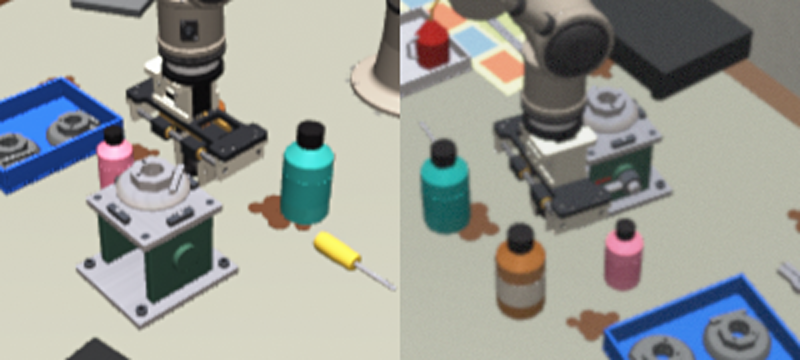

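Emit:
servo_tool(
  targets="0 0 0 0; 0 0 0 0; 0 0 0 0; 0 0 0 0; 0 0 0 0; 0 0 0 0",
)

```text
time: 20.3
tool_pos: [0.4628, -0.0752, 0.0581]
tool_rot: [-3.123, -0.042, 2.975]
contact_force: [1.0, 5.0, 1.6]
opening: 0.0264
```

```bash
python3 - <<'E'
from h import *
lev()
snap("scene","c9"); snap("side","s9")
for n,o,c in (("c9","scene0",(297,230)),("s9","side0",(353,245))):
    a=cv2.cvtColor(cv2.imread(f"pics/{o}.png"),6);b=cv2.cvtColor(cv2.imread(f"pics/{n}.png"),6)
    x,y=c;T=a[y-10:y+9,x-16:x+17];W=b[y-24:y+20,x-30:x+31]
    r=cv2.matchTemplate(cv2.resize(W,None,fx=8,fy=8,interpolation=2),cv2.resize(T,None,fx=8,fy=8,interpolation=2),5);_,m,_,l=cv2.minMaxLoc(r)
    print(n,m,"shift",l[0]/8-14,l[1]/8-14,"pred12mm",proj(ld(n),[.5955,-.0265,.152])-proj(ld(o),[.5955,-.0265,.14]))
p=ld("s9");a=cv2.imread("pics/s9.png")[160:310,180:420];cv2.imwrite("pics/s9c.png",cv2.resize(a,None,fx=3.3,fy=3.3,interpolation=2))
E
```

```text
t 20.3 rot [-3.123 -0.042  2.975] open 0.0264 F [1.  5.  1.6] theta 1.632 off arc [3.2 0.7 0.1]
1.65 [-3.3 -0.7  2. ]
c9 0.7191775441169739 shift 0.0 -4.25 pred12mm [[-0.19665268 -4.34176157]]
s9 0.374361127614975 shift 0.875 -3.375 pred12mm [[ 0.18547647 -3.45051038]]
```

View pics/s9c.png

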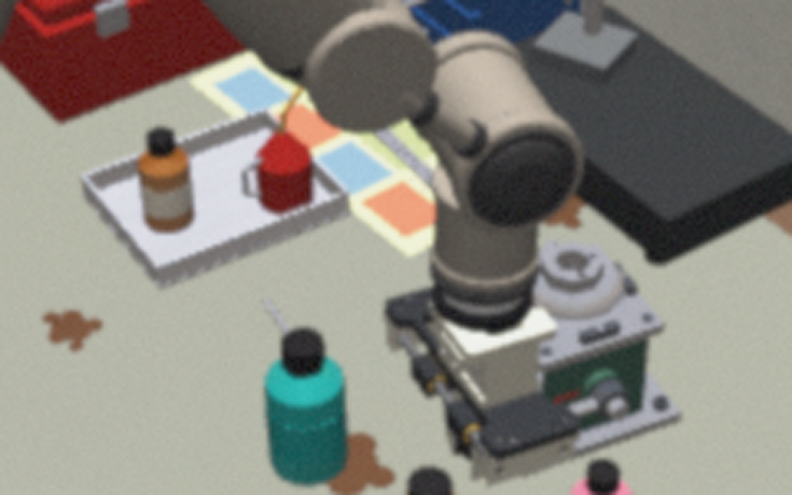

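```bash
python3 -c "
from cell import robot;print(robot.hand_in())"
```

```text
the job is handed in; nothing more can be done
None
```

The job is handed in. The small amber bottle stands upright and released in the free half of the drip tray, and the gripper is still holding the lever level by its knob.

Last checks, at about 20 s:
- **Lever:** I worked out about 1.63 rad from the tool position. The gripper opening was steady at 26.4 mm, holding the knob with 30 N set.
- **Disc:** it looks flat. In the scene camera it moved up 4.25 px, against 4.34 px expected for the full 12 mm. The side camera agreed (3.4 against 3.45 px), but with a poor match score of 0.37.
- **Bottle and surroundings:** the bottle looked upright in the last side picture, and nothing seemed disturbed in the pictures I viewed. I did not measure whether the other things had moved.

Two readings did not fit exactly. A sideways force of about 5 N stayed on the held knob. The tool also sat about 3 mm off the knob path I had worked out, within my measuring error plus slip of the knob in the jaws. I left both alone.

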